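# Seat the inner lid of a damp crock with its carrier lid and lift the outer lid alone

### The job

Close the stoneware crock: carry the pair of nested lids to it by the wooden arch handle and lower them gently until the metal inner lid is fully home on the ledge inside, notches over the ribs, and the wooden outer lid rests on the rim. Then turn the outer lid anticlockwise (seen from above) to its stop, which frees the inner lid, and lift the outer lid alone, leaving the inner one undisturbed in the crock. Finish still holding the outer lid level about 10 cm above the rim, so that I can lay a damp ring on the inner lid; leave the crock and the other things where they are.

Things in the scene. Friction and masses are not known exactly. Their poses are not given: they have to be found in the camera images.
- crock: White stoneware crock, loose, about 1.8 kg; crock and lids may change sides. 112 mm across, 70 mm high, mouth 100 mm wide, rim 5.5 mm thick. Origin: centre of the underside; z up; the x axis runs through its two inner ribs (half a turn looks and works the same). The outer lid, fully down, rests on the rim: its origin is then 70 mm above the crock's.
- crock_seat (a point): Point on the crock's axis at the height of the flat ledge (radius 40 to 50 mm) that runs round inside, 30 mm below the rim and 40 mm above the underside. The inner lid's underside comes to rest here: home, its origin is at this point; the ribs then let it turn by at most some 6 degrees either way.
- crock_rib (a point): Top of one of the two equal upright ribs inside the crock's mouth, opposite each other on the crock's x axis: rounded, 8 mm wide, standing 5 mm out of the wall, from the ledge up to 10 mm below the rim.
- inner_lid: Inner lid, about 0.25 kg: metal disc 93 mm across, 5 mm thick, with two notches in its edge (15 mm wide, 6 mm deep, opposite) that pass over the crock's ribs with 3.5 mm to spare on either side; on it a steel hub 40 mm across, top 28.5 mm above the underside. Starts standing on the table. Origin: centre of the underside; z up; x runs through both notches and along the cross-bar.
- cross_bar (a point): Middle of the inner lid's steel cross-bar, 47 mm above its origin: 40 x 6 mm, 8 mm high, along the inner lid's x axis, on a 9 mm stem that stands in the outer lid's slot. It lies over the outer lid, under the handle. Where it points, the notches are.
- outer_lid: Wooden outer lid, 0.30 kg: disc 114 mm across, 6 mm thick; the ring below it (93 mm across, 6 mm deep) enters the crock's mouth with 3.5 mm to spare, a collar holds the hub central to 2 mm. Origin: centre of the disc's underside; x along its slot, y along its handle. Starts resting on the hub, its origin 28.5 mm above the inner lid's, its x axis 60 degrees clockwise of the inner lid's.
- handle (a point): Middle of the arch handle's bar, where to grip, 50 mm above the outer lid's origin. Bar along the outer lid's y: 100 mm long, 14 mm wide, 12 mm high, 70 mm free between the posts; 19 mm free below it. Lifted by it, the outer lid rises 8.5 mm alone, then the cross-bar lies across the slot between four rounded cleats (4 mm high) and the inner lid hangs on it, its origin 37 mm below the outer lid's.
- slot (a point): Middle of the outer lid's slot, on its top face: 48 x 14 mm along its x. With both lids home the cross-bar stands 3 mm clear over the cleats; the outer lid then turns freely anticlockwise until, at 60 to 75 degrees, two steel pins stop it firmly. 3 degrees short of the stop bar and slot are in line, the bar square to the handle, and the lid lifts off with 2 mm to spare. Else it lifts both.
- rolling_pin: Bystander: wooden rolling pin, 242 mm long, 30 mm thick, lying behind the work. Origin under its middle.
- water_cup: Bystander: white cup with a dark rim line, 69 mm wide, 73 mm high, behind the work on the right. Origin: centre of its underside.
- clay_carton: Bystander: torn-open clay pack, 51 x 121 x 34 mm, at the left front. Origin under its middle.
- loop_tool: Bystander: loop tool with a wooden handle, 197 mm long, 11 mm thick, near the front edge. Origin under its middle.
Mind the look-alikes: they are no part of the job. What is shaped like the inner_lid but blue is not meant.

How it is judged:
On the way, in this order (a step that is already met when the one before it is completed fails the run):
1. the lids hang together from the handle, clear of the table, the inner lid borne by the outer one (height (world z) of inner_lid above 0.02 m and contact force between each of inner_lid, the fingers and outer_lid above 0.5 N), for 0.2 s.
2. the inner lid is home on the ledge and the outer lid rests on the rim, not yet turned (z of inner_lid in the frame of crock below 0.0425 m and z of outer_lid in the frame of crock below 0.0725 m and horizontal distance between inner_lid and crock below 0.006 m and horizontal distance between outer_lid and crock below 0.008 m and angle between the x axis of inner_lid and the x axis of outer_lid, either way round above 0.6 rad), for 0.1 s.
3. the outer lid is turned to its stop, the inner lid still home (z of inner_lid in the frame of crock below 0.0425 m and z of outer_lid in the frame of crock below 0.075 m and angle between the x axis of inner_lid and the x axis of outer_lid, either way round below 0.16 rad), for 0.1 s.
At the end, for the whole second after the job is handed in: Fingers hold the outer lid still and level, 60 to 180 mm above its seat and within 60 mm of the crock's axis, touching nothing else; the inner lid lies level on the ledge (2.5 mm in height, 6 mm off axis), notches over the ribs, untouched; the crock stands upright (z of outer_lid in the frame of crock between 0.13 and 0.25 m and horizontal distance between outer_lid and crock below 0.06 m and angle between outer_lid's own z axis and vertical below 0.2 rad and contact force between the fingers and outer_lid above 0.5 N and contact force between each of inner_lid, crock and outer_lid below 0.1 N and contact force between each of the arm, the fingers and inner_lid below 0.1 N and linear speed of outer_lid below 0.03 m/s and linear speed of inner_lid below 0.02 m/s and z of inner_lid in the frame of crock between 0.0375 and 0.0425 m and horizontal distance between inner_lid and crock below 0.006 m and angle between each of inner_lid, crock's own z axis and vertical below 0.05 rad and angle between the x axis of inner_lid and the x axis of crock, either way round below 0.15 rad and height (world z) of crock below 0.005 m); the arm keeps its last pose, push and grip.
It fails at once if the freed inner lid is raised again (angle between the x axis of inner_lid and the x axis of outer_lid, either way round below 0.2 rad and z of inner_lid in the frame of crock above 0.046 m).
It fails at once if a lid is dropped or forced hard into the crock (more than 40 N) (contact force between any of inner_lid, outer_lid and crock above 40 N).
It fails at once if the crock is shifted by more than 30 mm (distance of crock from where it was at the start of the episode above 0.03 m).
It fails at once if a bystander is moved by more than 30 mm (distance of any of rolling_pin, water_cup, clay_carton, loop_tool from where it was at the start of the episode above 0.03 m).
It also fails if it takes over 64 s, if anything falls off the work surface, if the arm or the gripper's body presses on something with over 40 N, if the wrist force passes 120 N, or if a joint passes its speed limit or range.

### The arm

A 6-joint arm with a two-finger parallel gripper is mounted at the origin on a cart in front of the work surface, level with it; the furniture and walls round the work are solid. World frame = base frame: x ahead of the robot, y to its left, z up, the work surface at z = 0. Lengths are in m, angles in rad, forces in N, time in s.
With the tool pointing down it reaches from about 0.3 to 0.875 m from the base axis. Payload 6.4 kg.
Tool frame: the origin (TCP) lies where the fingers leave the gripper's body, on its centre line; the fingertips stand 73 mm ahead of it and the grasp point (between the pads) lies 54 mm ahead of it; z points along the fingers, y is the line along which they close (so a half turn about z gives the same grasp; the last joint's range is limited). The gripper opens to 85 mm and grips with 20 to 120 N. Pads are 22 mm wide; open, the fingers measure 114 mm over their backs; the gripper's body (76 mm by 85 mm) begins 54 mm behind the grasp point. The pads swing forward as they close: fully open they stand 13 mm farther back than shut.
Start: joints at [-1.51, 0.181, 1.607, -0, 1.354, -0.206], TCP at [0.152, -0.555, 0.304] pointing down, gripper open.
Joint ranges: [-2.99, 2.99], [-0.89, 2.07], [0.3, 2.58], [-1.14, 4.28], [0, 2.63], [-3.12, 3.12]. Speed limits (rad/s): [2.57, 2.57, 3.01, 3.14, 3.14, 3.14].

### API

Orientations are given as a unit quaternion [w, x, y, z].
In Python, from bench import ctrl gives the robot as it stands.
- The arm moves only by the tool carry_out, never from a script. Its argument "steps" is one flat list of numbers, 7 for each row, row after row: the shift along the tool's x, y, z in m, then the turn, a rotation vector about the tool's x, y, z in rad, then the opening, from 0 (shut) to 1 (fully open). In form: [dx, dy, dz, wx, wy, wz, claw, dx, dy, dz, wx, wy, wz, claw, ...]. A call has 1 to 20 rows; each row is the pose to reach, as a shift and turn from the pose commanded when the call began, along the tool's axes at that moment; what a row does not reach only later rows make up. A row lasts 1/10 s, in which the tool goes at most 50 mm and 8.59 degrees, less where a joint would pass 70% of its speed; a pose out of reach is approached as far as the arm can. A call with a gripper value outside its range is refused whole. The fingers move at their own pace and stop on an object; the grip force is fixed at half the most. Time passes only in rows, so rows that repeat a pose let the fingers close. It gives the time, the measured TCP pose, the force, the opening and the grip force at its end, in the units of the state.
- ctrl.get_obs(): the state, without advancing time (a new reading comes with each control period).
- ctrl.camera(name): name is "side" or "top" or "wrist"; returns the picture (384x512x3 uint8, red, green, blue); there is no depth.
- ctrl.camera_params(name): a dict with "vertical_fov" (degrees; the focal length in pixels is half the picture's height over the tangent of half this angle, whatever the lens; pixels are square), "cx", "cy" (the principal point, pixels), "cam_to_world" (4x4, takes a point from camera to world coordinates); the wrist camera has in their place "hand_eye" (4x4, takes a point from camera to tool coordinates, whose origin is the TCP and whose axes are the flange's). Camera axes: x right, y down, z forward; pixel columns grow to the right and rows downward; lengths in m; the calibration is good to about 2 mm. A picture is of the moment at which its call begins: read the wrist's pose just before it. camera_params takes no time and is no camera call.
- ctrl.hand_in(): hands the job in; it is judged then, once.
The state is a dict: "time_s": time; "q": joint angles; "dq": joint speeds; "joint_efforts": joint torques, N m; "eef_pos": TCP position; "eef_rot": TCP orientation; "wrist_force": force on the tool from outside, world axes, zero at the start; "torque": the same for the moment, N m; "opening": opening from 0.0 (shut) to 1.0 (fully open); "grasp_force": force on a finger pad.
Only numpy, scipy, OpenCV 4.12 (cv2) and the standard library are available. Lean on these libraries where they do the work, as an engineer would, in place of code of your own. Each camera call takes 0.05 s, during which the arm holds its last target. There are 200 camera calls.

## Working session

There is one attempt and no reset: what is moved stays moved. The work goes in short steps, Python scripts to look and compute and a tool call to move; the robot and the scene stay as the last step left them, time stands still between calls to the robot, and variables do not carry over. Pictures are saved under pics/ and viewed, at most 10 in all, crops included, and the job is handed in when it is done.

Besides the shell and the picture viewer there is one more tool, called after ">>>" by a JSON object that holds its "name" and its "arguments". carry_out: Moves the arm, as the interface text tells. Its arguments: {"type":"object","properties":{"steps":{"type":"array"}},"required":["steps"]}

```bash
ls; mkdir -p pics; python3 - <<'E'
from bench import ctrl
import cv2,numpy as np
o=ctrl.get_obs();print({k:np.round(v,3) for k,v in o.items()})
a=ctrl.camera('top');b=ctrl.camera('side')
cv2.imwrite('pics/top.png',a[:,:,::-1]);cv2.imwrite('pics/side.png',b[:,:,::-1])
cv2.imwrite('pics/both.png',cv2.resize(np.vstack([a,b]),None,fx=.78,fy=.78)[:,:,::-1])
for n in('top','side','wrist'):print(n,ctrl.camera_params(n))
E
```

```text
pics
{'time_s': np.float64(0.0), 'q': array([-1.51 ,  0.182,  1.608,  0.   ,  1.354, -0.206]), 'dq': array([ 0.002, -0.001, -0.002,  0.   , -0.   ,  0.   ]), 'joint_efforts': array([-1.0000e-03, -4.4486e+01, -3.5135e+01, -0.0000e+00,  9.0000e-03,
       -0.0000e+00]), 'eef_pos': array([ 0.152, -0.554,  0.303]), 'eef_rot': array([-0.001,  0.991,  0.133,  0.   ]), 'wrist_force': array([-0.672,  0.504,  0.001]), 'torque': array([-0.02 , -0.033, -0.051]), 'grasp_force': np.float64(0.0), 'opening': np.float64(1.003)}
top {'vertical_fov': 56.089819953846245, 'cx': 257.53711270063945, 'cy': 191.15922424416195, 'cam_to_world': array([[-0.02263214, -0.99177183,  0.12600169,  0.41637774],
       [-0.9997076 ,  0.0213775 , -0.01130077,  0.22573911],
       [ 0.00851418, -0.12622061, -0.99196566,  1.02367325],
       [ 0.        ,  0.        ,  0.        ,  1.        ]])}
side {'vertical_fov': 49.621144604766464, 'cx': 253.5943828196253, 'cy': 189.35196932927425, 'cam_to_world': array([[-0.99857182, -0.04301405,  0.03168785,  0.52846748],
       [-0.05216607,  0.65696266, -0.75211619,  0.89065434],
       [ 0.01153383, -0.75269506, -0.65826827,  0.67628827],
       [ 0.        ,  0.        ,  0.        ,  1.        ]])}
wrist {'vertical_fov': 69.38959211967959, 'cx': 253.94819433617909, 'cy': 194.57673151548622, 'hand_eye': array([[ 1.55119793e-03, -9.49666850e-01, -3.13257830e-01,
         8.05650341e-02],
       [ 9.99998507e-01,  1.71180289e-03, -2.37653576e-04,
         1.83637657e-05],
       [ 7.61927381e-04, -3.13256993e-01,  9.49668087e-01,
        -6.85305624e-02],
       [ 0.00000000e+00,  0.00000000e+00,  0.00000000e+00,
         1.00000000e+00]])}
```

View pics/top.png

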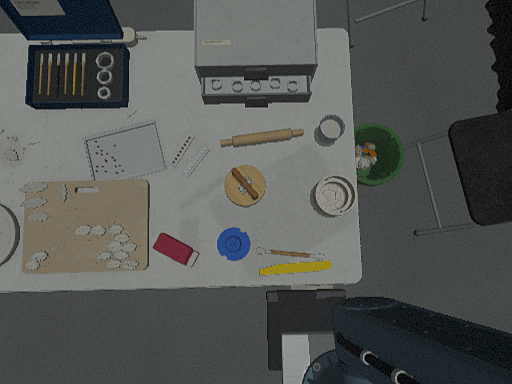

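View pics/side.png

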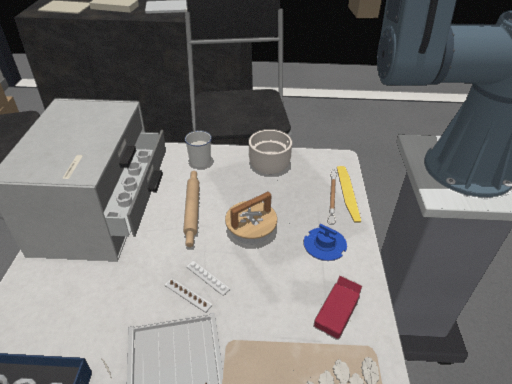

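The top view shows the wooden lids with the brown arch handle at (245,186), the crock at (334,196), the blue decoy lid at (234,243), the rolling pin at (262,137) and the cup at (330,129). The wood and steel pair is the one meant, since the decoy is blue and has no outer lid. Next I'll confirm that in a crop and measure.

```bash
cat > h.py <<'E'
import numpy as np,cv2
from bench import ctrl
from scipy.spatial.transform import Rotation as R
def cam(n,o=None):
    p=ctrl.camera_params(n)
    if n=='wrist':
        o=o or ctrl.get_obs();q=o['eef_rot'];T=np.eye(4)
        T[:3,:3]=R.from_quat([q[1],q[2],q[3],q[0]]).as_matrix();T[:3,3]=o['eef_pos'];M=T@p['hand_eye']
    else: M=p['cam_to_world']
    return M,192/np.tan(np.radians(p['vertical_fov']/2)),p['cx'],p['cy']
def ray(c,uv,z):
    M,f,cx,cy=c;d=M[:3,:3]@np.array([(uv[0]-cx)/f,(uv[1]-cy)/f,1]);t=(z-M[2,3])/d[2]
    return M[:3,3]+t*d
def proj(c,P):
    M,f,cx,cy=c;p=M[:3,:3].T@(np.asarray(P)-M[:3,3]);return p[:2]/p[2]*f+[cx,cy]
E
python3 - <<'E'
from h import *
a=cv2.imread('pics/top.png');c=cam('top')
hsv=cv2.cvtColor(a,cv2.COLOR_BGR2HSV)
print('handle',hsv[182,243],'wood',hsv[176,232],'crock',hsv[180,334],'table',hsv[220,300])
w=a[155:220,215:275]; k=a[165:230,300:370]
cv2.imwrite('pics/crop.png',np.hstack([cv2.resize(w,(400,433),interpolation=2),cv2.resize(k,(400,433),interpolation=2)]))
m=np.zeros(a.shape[:2],np.uint8);m[155:220,215:275]=255
wood=((hsv[:,:,1]>80)&(m>0)).astype(np.uint8)
br=((hsv[:,:,1]>80)&(hsv[:,:,2]<130)&(m>0)).astype(np.uint8)
cs=max(cv2.findContours(wood,0,2)[0],key=cv2.contourArea);e=cv2.fitEllipse(cs);print('disc',e,ray(c,e[0],.0345))
cs=max(cv2.findContours(br,0,2)[0],key=cv2.contourArea);r=cv2.minAreaRect(cs);print('bar',r)
b=cv2.boxPoints(r);P=[ray(c,p,.0845)for p in b];print('barc',ray(c,r[0],.0845))
for i in(0,1):
    d=P[i+1]-P[i];print(np.linalg.norm(d),np.degrees(np.arctan2(d[1],d[0])))
E
```

```text
handle [ 15 151 105] wood [ 20 109 141] crock [ 28  22 142] table [ 60   6 130]
disc ((244.6533660888672, 185.10313415527344), (39.40254211425781, 39.987281799316406), 97.08220672607422) [0.55971177 0.24979167 0.0345    ]
bar ((246.08538818359375, 182.23171997070312), (38.574920654296875, 13.899465560913086), 51.34019470214844)
barc [0.5600267  0.24466663 0.0845    ]
0.03691374247592645 -51.91379406917607
0.10262510868470169 -142.88987189712972
```

View pics/crop.png

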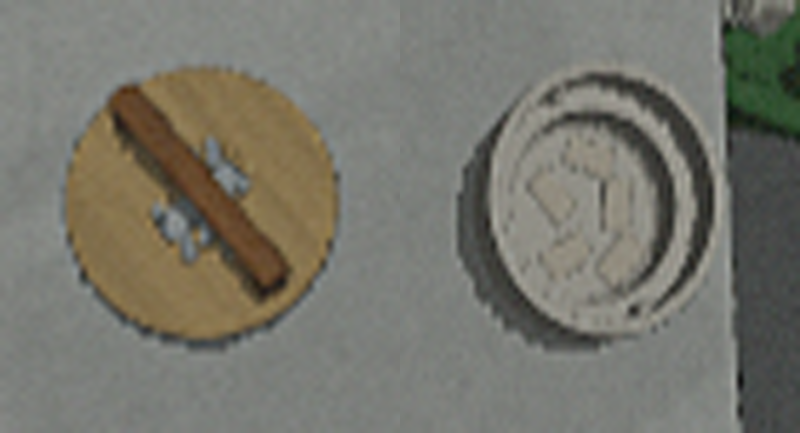

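The crop confirms it: the wooden disc with brown handle and steel cross-bar is at the left. The crock is at the right, with ribs visible as dark spots near crop (553,97) and (635,310), so its axis is at about 24°. The disc measures about 110 mm and the bar about 100 mm, which fits. I estimate the crock at (0.523, 0.005) and will go above it for a wrist look.

>>> {"name": "carry_out", "arguments": {"steps": [0.505, -0.441, 0.02, 0, 0, -0.379, 0.6, 0.505, -0.441, 0.02, 0, 0, -0.379, 0.6, 0.505, -0.441, 0.02, 0, 0, -0.379, 0.6, 0.505, -0.441, 0.02, 0, 0, -0.379, 0.6, 0.505, -0.441, 0.02, 0, 0, -0.379, 0.6, 0.505, -0.441, 0.02, 0, 0, -0.379, 0.6, 0.505, -0.441, 0.02, 0, 0, -0.379, 0.6, 0.505, -0.441, 0.02, 0, 0, -0.379, 0.6, 0.505, -0.441, 0.02, 0, 0, -0.379, 0.6, 0.505, -0.441, 0.02, 0, 0, -0.379, 0.6, 0.505, -0.441, 0.02, 0, 0, -0.379, 0.6, 0.505, -0.441, 0.02, 0, 0, -0.379, 0.6, 0.505, -0.441, 0.02, 0, 0, -0.379, 0.6, 0.505, -0.441, 0.02, 0, 0, -0.379, 0.6, 0.505, -0.441, 0.02, 0, 0, -0.379, 0.6, 0.505, -0.441, 0.02, 0, 0, -0.379, 0.6, 0.505, -0.441, 0.02, 0, 0, -0.379, 0.6, 0.505, -0.441, 0.02, 0, 0, -0.379, 0.6, 0.505, -0.441, 0.02, 0, 0, -0.379, 0.6, 0.505, -0.441, 0.02, 0, 0, -0.379, 0.6]}}

```text
time_s: 2.1
eef_pos: [0.5223, 0.0032, 0.2841]
eef_rot: [0.0, 0.949, 0.317, 0.0]
wrist_force: [0.1, -1.0, 0.3]
opening: 0.603
grasp_force: 0.0
```

```bash
python3 - <<'E'
from h import *
import pickle
o=ctrl.get_obs();a=ctrl.camera('wrist')[:,:,::-1];cv2.imwrite('pics/w1.png',a);pickle.dump(o,open('w1.pkl','wb'))
print(o['time_s'],o['eef_pos'],o['eef_rot'],o['q'])
E
```

```text
2.1 [0.52231514 0.00315718 0.28406381] [1.03283119e-04 9.48518488e-01 3.16721733e-01 1.02778447e-04] [-2.21408637e-01  8.18118940e-02  1.75926943e+00 -7.31091170e-05
  1.30022856e+00  7.04864641e-01]
```

View pics/w1.png

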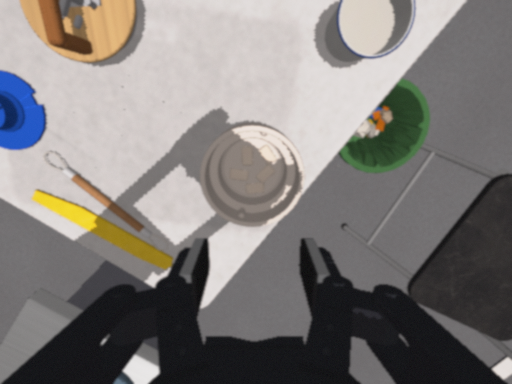

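The wrist view shows the crock centred at about (251,174), with rib marks near (262,133) and (241,213). I'll enlarge that area and measure.

```bash
python3 - <<'E'
import cv2
a=cv2.imread('pics/w1.png')[112:237,188:318]
l=cv2.cvtColor(a,cv2.COLOR_BGR2GRAY);l=cv2.createCLAHE(3,(3,3)).apply(l)
cv2.imwrite('pics/w1c.png',cv2.resize(l,None,fx=4.6,fy=4.6,interpolation=2))
E
```

```text
(no output)
```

View pics/w1c.png

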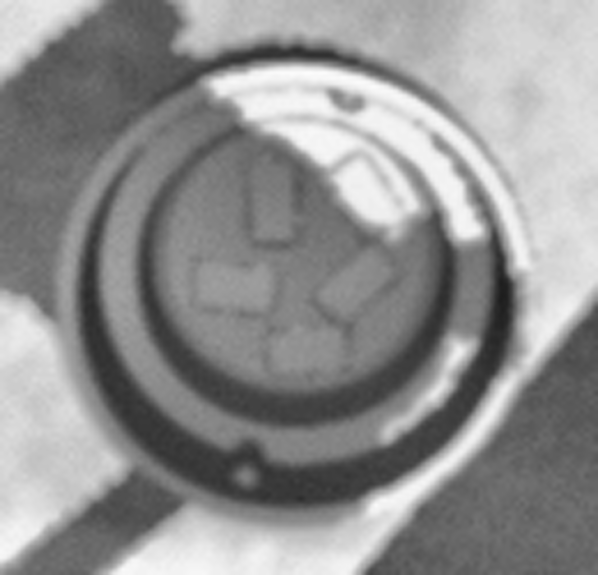

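The ribs show at crop (348,97) and (247,473). I fitted the inner rim edge by points and will cross-check it against the ribs.

```bash
python3 - <<'E'
from h import *
import pickle
o=pickle.load(open('w1.pkl','rb'));c=cam('wrist',o)
px=lambda p:(np.array(p)+.5)/4.6-.5+[188,112]
A=ray(c,px((348,97)),.06);B=ray(c,px((247,473)),.06)
d=A-B;print('ribs',A,B,'mid',(A+B)/2,'sep',np.linalg.norm(d),'ang',np.degrees(np.arctan2(d[1],d[0])))
for n,pts in dict(inner=[(80,280),(515,300),(300,83),(300,505),(115,170),(125,420),(470,420)],outer=[(60,270),(528,270),(290,58),(300,521),(120,435),(455,118),(400,500)]).items():
    P=np.array([ray(c,px(p),.07)[:2] for p in pts])
    s=np.linalg.lstsq(np.c_[2*P,np.ones(len(P))],(P**2).sum(1),rcond=None)[0]
    print(n,s[:2],'r',np.sqrt(s[2]+s[:2]@s[:2]), (np.hypot(*(P-s[:2]).T)*1e3).round(1))
# lid re-measure in top view: bar ends (centre line) and handle
t=cam('top')
E=[ray(t,p,.0845) for p in ((215+125/6.67,155+97/6.66),(215+268/6.67,155+280/6.66))]
d=E[0]-E[1];print('bar',E,(E[0]+E[1])/2,np.linalg.norm(d),np.degrees(np.arctan2(d[1],d[0])))
E
```

```text
ribs [0.56931729 0.02648649 0.06      ] [ 0.48203251 -0.00924653  0.06      ] mid [0.5256749  0.00861998 0.06      ] sep 0.09431585556114319 ang 22.263427946549864
inner [0.52610555 0.00841336] r 0.04974363456859521 [49.5 49.9 49.4 50.  50.4 49.4 49.6]
outer [0.52631197 0.00843836] r 0.05398809949747013 [54.3 52.9 54.4 54.4 52.9 54.2 54.8]
bar [array([0.59460634, 0.27667921, 0.0845    ]), array([0.52026577, 0.22156934, 0.0845    ])] [0.55743606 0.24912427 0.0845    ] 0.092539822857387 36.550135653046084
```

Ribs, inner rim and outer rim agree: the crock is at (0.526, 0.0085) with its axis at 22.3°. Now I'll go above the lids.

>>> {"name": "carry_out", "arguments": {"steps": [0.177, -0.1745, -0.016, 0, 0, 0, 0.6, 0.177, -0.1745, -0.016, 0, 0, 0, 0.6, 0.177, -0.1745, -0.016, 0, 0, 0, 0.6, 0.177, -0.1745, -0.016, 0, 0, 0, 0.6, 0.177, -0.1745, -0.016, 0, 0, 0, 0.6, 0.177, -0.1745, -0.016, 0, 0, 0, 0.6, 0.177, -0.1745, -0.016, 0, 0, 0, 0.6, 0.177, -0.1745, -0.016, 0, 0, 0, 0.6, 0.177, -0.1745, -0.016, 0, 0, 0, 0.6]}}

```text
time_s: 3.05
eef_pos: [0.5589, 0.2483, 0.2998]
eef_rot: [0.0, 0.949, 0.316, -0.0]
wrist_force: [0.0, -0.6, -0.3]
opening: 0.6
grasp_force: 0.0
```

```bash
python3 - <<'E'
from h import *
import pickle
o=ctrl.get_obs();a=np.ascontiguousarray(ctrl.camera('wrist')[:,:,::-1]);cv2.imwrite('pics/w2.png',a);pickle.dump(o,open('w2.pkl','wb'))
c=cam('wrist',o);print(o['eef_pos'],o['eef_rot'])
u,v=proj(c,(.559,.249,.035)).astype(int);print(u,v)
cr=a[max(v-75,0):v+75,u-90:u+90];print('off',u-90,max(v-75,0))
cv2.imwrite('pics/w2c.png',cv2.resize(cr,None,fx=4,fy=4,interpolation=2))
E
```

```text
[0.55887861 0.24828527 0.29975334] [ 9.80378376e-05  9.48626642e-01  3.16397566e-01 -2.53713037e-04]
253 171
off 163 96
```

View pics/w2c.png

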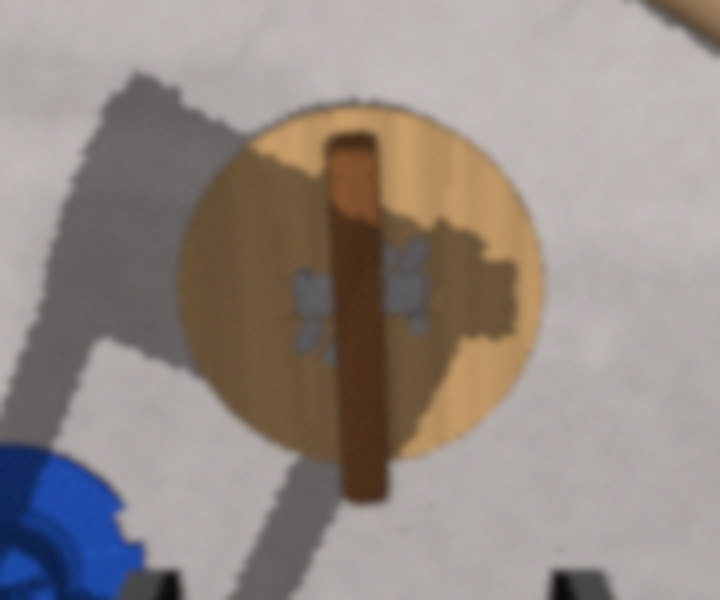

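This shows the wooden disc with the handle nearly vertical, from crop (352,136) to (366,500). The hub shows through the slot, and cross-bar ends peek out at (392,250) and (330,355), about 60° anticlockwise of the slot as described.

```bash
python3 - <<'E'
from h import *
import pickle
o=pickle.load(open('w2.pkl','rb'));c=cam('wrist',o);a=cv2.imread('pics/w2.png');hsv=cv2.cvtColor(a,cv2.COLOR_BGR2HSV)
m=np.zeros(a.shape[:2],bool);m[100:235,195:310]=1
w=((hsv[:,:,1]>70)&(hsv[:,:,0]<30)&m).astype(np.uint8)
br=((hsv[:,:,1]>150)&(hsv[:,:,0]<30)&m).astype(np.uint8)
P=lambda p,z:ray(c,(np.array(p)+.5)/4-.5+[163,96],z)
A=P((352,138),.0845);B=P((366,499),.0845);d=A-B
print('bar',A,B,(A+B)/2,np.linalg.norm(d),np.degrees(np.arctan2(d[1],d[0])))
pts=[(178,280),(545,290),(250,137),(470,137),(205,375),(500,400),(280,445),(360,103)]
Q=np.array([P(p,.0335)[:2] for p in pts]);s=np.linalg.lstsq(np.c_[2*Q,np.ones(len(Q))],(Q**2).sum(1),rcond=None)[0]
print('disc',s[:2],np.sqrt(s[2]+s[:2]@s[:2]),(np.hypot(*(Q-s[:2]).T)*1e3).round(1))
# left/right edges of the bar per row for angle
e=[]
for r in range(140,212,4):
    x=np.where(br[r,240:265])[0]; e.append((r,240+x.min(),240+x.max()) if len(x) else (r,0,0))
print(e)
E
```

```text
bar [0.60067073 0.28393245 0.0845    ] [0.52440952 0.22210013 0.0845    ] [0.56254012 0.25301629 0.0845    ] 0.09817845104169762 39.03501589261966
disc [0.5612108  0.25165513] 0.05656485840992304 [56.4 56.6 57.  56.6 56.2 56.4 56.9 56.3]
[(140, np.int64(246), np.int64(256)), (144, np.int64(245), np.int64(256)), (148, np.int64(246), np.int64(257)), (152, np.int64(246), np.int64(257)), (156, np.int64(247), np.int64(256)), (160, np.int64(247), np.int64(256)), (164, np.int64(247), np.int64(256)), (168, np.int64(248), np.int64(256)), (172, np.int64(248), np.int64(256)), (176, np.int64(247), np.int64(257)), (180, np.int64(248), np.int64(257)), (184, np.int64(249), np.int64(258)), (188, np.int64(248), np.int64(258)), (192, np.int64(249), np.int64(258)), (196, np.int64(248), np.int64(258)), (200, np.int64(249), np.int64(258)), (204, np.int64(249), np.int64(258)), (208, np.int64(250), np.int64(258))]
```

>>> {"name": "carry_out", "arguments": {"steps": [0.0047, -0.001, 0.04, 0, 0, -0.037, 0.5, 0.0047, -0.001, 0.08, 0, 0, -0.037, 0.5, 0.0047, -0.001, 0.115, 0, 0, -0.037, 0.5, 0.0047, -0.001, 0.14, 0, 0, -0.037, 0.5, 0.0047, -0.001, 0.158, 0, 0, -0.037, 0.5, 0.0047, -0.001, 0.167, 0, 0, -0.037, 0.5, 0.0047, -0.001, 0.167, 0, 0, -0.037, 0.5, 0.0047, -0.001, 0.167, 0, 0, -0.037, 0, 0.0047, -0.001, 0.167, 0, 0, -0.037, 0, 0.0047, -0.001, 0.167, 0, 0, -0.037, 0, 0.0047, -0.001, 0.167, 0, 0, -0.037, 0, 0.0047, -0.001, 0.167, 0, 0, -0.037, 0, 0.0047, -0.001, 0.167, 0, 0, -0.037, 0]}}

```text
time_s: 4.4
eef_pos: [0.5631, 0.2536, 0.1346]
eef_rot: [0.0, 0.942, 0.335, 0.002]
wrist_force: [0.6, -0.9, 6.8]
opening: 0.147
grasp_force: 59.5
```

>>> {"name": "carry_out", "arguments": {"steps": [0, 0, -0.003, 0, 0, 0, 0, 0, 0, -0.007, 0, 0, 0, 0, 0, 0, -0.01, 0, 0, 0, 0, 0, 0, -0.013, 0, 0, 0, 0, 0, 0, -0.018, 0, 0, 0, 0, 0, 0, -0.025, 0, 0, 0, 0, 0, 0, -0.04, 0, 0, 0, 0, 0, 0, -0.06, 0, 0, 0, 0, 0, 0, -0.08, 0, 0, 0, 0, 0, 0, -0.1, 0, 0, 0, 0, 0, 0, -0.115, 0, 0, 0, 0, 0, 0, -0.12, 0, 0, 0, 0, 0, 0, -0.12, 0, 0, 0, 0, 0, 0, -0.12, 0, 0, 0, 0]}}

```text
time_s: 5.8
eef_pos: [0.5614, 0.2533, 0.252]
eef_rot: [-0.0, 0.942, 0.335, -0.001]
wrist_force: [0.3, -1.0, -4.6]
opening: 0.151
grasp_force: 58.7
```

```bash
python3 - <<'E'
from h import *
import pickle
o=ctrl.get_obs();print(o['eef_pos'],o['eef_rot'],o['wrist_force'],o['torque'])
a=np.ascontiguousarray(ctrl.camera('wrist')[:,:,::-1]);cv2.imwrite('pics/w3.png',a);pickle.dump(o,open('w3.pkl','wb'))
b=np.ascontiguousarray(ctrl.camera('side')[:,:,::-1]);cv2.imwrite('pics/s3.png',b)
u,v=proj(cam('side'),o['eef_pos']-[0,0,.08]).astype(int);print(u,v)
cv2.imwrite('pics/c3.png',np.hstack([cv2.resize(b[v-70:v+70,u-70:u+70],(390,390)),cv2.resize(a[60:260,155:355],(390,390))]))
E
```

```text
[0.56144451 0.25325526 0.2519652 ] [-8.45677013e-05  9.42285972e-01  3.34808237e-01 -7.64650057e-04] [ 0.26152072 -0.9756027  -4.632595  ] [0.00622713 0.01628579 0.05405778]
250 168
```

View pics/c3.png

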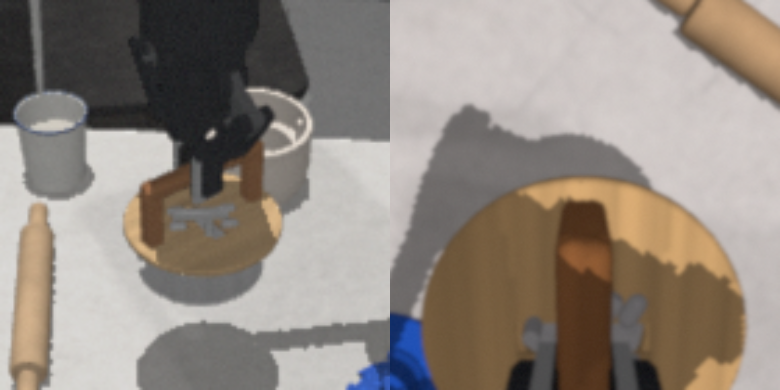

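Both lids hang level from the handle (−4.6 N). I'll measure the lid centre in the gripper from the visible disc edge.

```bash
python3 - <<'E'
from h import *
import pickle
o=pickle.load(open('w3.pkl','rb'));c=cam('wrist',o);a=cv2.imread('pics/w3.png');hsv=cv2.cvtColor(a,cv2.COLOR_BGR2HSV)
w=((hsv[:,:,1]>70)&(hsv[:,:,0]<30)).astype(np.uint8);w[:140]=0;w[245:]=0;w[:,:160]=0;w[:,345:]=0
w[:145,300:]=0
k=max(cv2.findContours(w,0,1)[0],key=cv2.contourArea)[:,0]
h=cv2.convexHull(k)[:,0];h=h[h[:,1]<235]
Q=np.array([ray(c,p,.151)[:2] for p in h])
q=o['eef_rot'];Rm=R.from_quat([q[1],q[2],q[3],q[0]]).as_matrix()
for it in range(3):
    s=np.linalg.lstsq(np.c_[2*Q,np.ones(len(Q))],(Q**2).sum(1),rcond=None)[0];r=np.hypot(*(Q-s[:2]).T);rad=np.sqrt(s[2]+s[:2]@s[:2])
    Q=Q[abs(r-rad)<.001] if it<2 else Q
print(len(Q),s[:2],rad,'in tool',Rm.T@np.r_[s[:2]-o['eef_pos'][:2],0])
tool=Rm.T
for off in (0.,.0015):
    th=np.radians(52.3);t=np.array([.526,.0085])+off*np.array([np.cos(th),np.sin(th)])
    print(off,Rm.T@np.r_[t-o['eef_pos'][:2],0],'theta',np.degrees(np.arctan2(Rm[1,0],Rm[0,0])))
E
```

```text
31 [0.56001045 0.25212479] 0.05508900423731859 in tool [-1.82584354e-03 -2.78203235e-05  2.54639774e-06]
0.0 [-1.81931357e-01  1.67518388e-01  1.39396569e-04] theta 39.121793385727884
0.0015 [-1.80470860e-01  1.67176416e-01  1.37604239e-04] theta 39.121793385727884
```

>>> {"name": "carry_out", "arguments": {"steps": [-0.005, 0.005, 0, 0, 0, -0.007, 0, -0.018, 0.017, 0, 0, 0, -0.023, 0, -0.036, 0.033, 0, 0, 0, -0.046, 0, -0.054, 0.05, 0, 0, 0, -0.069, 0, -0.072, 0.067, 0, 0, 0, -0.092, 0, -0.09, 0.084, 0, 0, 0, -0.115, 0, -0.108, 0.1, 0, 0, 0, -0.138, 0, -0.126, 0.117, 0, 0, 0, -0.161, 0, -0.144, 0.134, 0, 0, 0, -0.184, 0, -0.162, 0.15, 0, 0, 0, -0.207, 0, -0.173, 0.16, 0, 0, 0, -0.22, 0, -0.179, 0.166, 0, 0, 0, -0.228, 0, -0.1803, 0.167, 0, 0, 0, -0.23, 0, -0.1803, 0.167, 0, 0, 0, -0.23, 0, -0.1803, 0.167, 0, 0, 0, -0.23, 0, -0.1803, 0.167, 0, 0, 0, -0.23, 0]}}

```text
time_s: 7.5
eef_pos: [0.5275, 0.0108, 0.2528]
eef_rot: [-0.0, 0.897, 0.441, 0.0]
wrist_force: [-0.1, 0.1, -4.8]
opening: 0.15
grasp_force: 58.7
```

```bash
python3 - <<'E'
from h import *
import pickle
o=ctrl.get_obs();q=o['eef_rot'];Rm=R.from_quat([q[1],q[2],q[3],q[0]]).as_matrix()
print(o['eef_pos'],Rm.round(4).tolist(),o['wrist_force'])
th=np.arctan2(Rm[1,0],Rm[0,0]);print(np.degrees(th),'lid',o['eef_pos'][:2]-.0018*Rm[:2,0])
a=np.ascontiguousarray(ctrl.camera('wrist')[:,:,::-1]);cv2.imwrite('pics/w4.png',a);pickle.dump(o,open('w4.pkl','wb'))
b=np.ascontiguousarray(ctrl.camera('top')[:,:,::-1])
cv2.imwrite('pics/c4.png',cv2.resize(a[150:280,165:345],(780,563),interpolation=2))
E
```

```text
[0.52747327 0.01077055 0.25281823] [[0.6108, 0.7918, -0.0001], [0.7918, -0.6108, 0.0002], [0.0001, -0.0002, -1.0]] [-0.077155    0.12721035 -4.8117563 ]
52.352095088307046 lid [0.52637382 0.00934535]
```

View pics/c4.png

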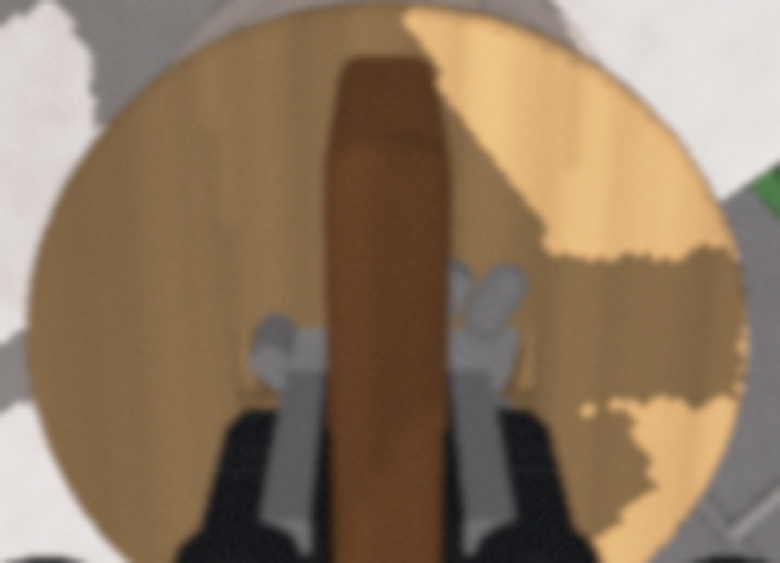

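The lid pair is over the crock, with the bar between its cleats at (270,330) and (495,300) in the crop. The computed lid centre is within 1 mm of the crock's axis. Lowering in.

>>> {"name": "carry_out", "arguments": {"steps": [-0.001, 0, 0.005, 0, 0, 0, 0, -0.001, 0, 0.014, 0, 0, 0, 0, -0.001, 0, 0.022, 0, 0, 0, 0, -0.001, 0, 0.03, 0, 0, 0, 0, -0.001, 0, 0.037, 0, 0, 0, 0, -0.001, 0, 0.042, 0, 0, 0, 0, -0.001, 0, 0.044, 0, 0, 0, 0, -0.001, 0, 0.044, 0, 0, 0, 0, -0.001, 0, 0.044, 0, 0, 0, 0]}}

```text
time_s: 8.5
eef_pos: [0.5271, 0.0092, 0.2092]
eef_rot: [0.0, 0.898, 0.441, 0.0]
wrist_force: [0.5, -0.2, -5.9]
opening: 0.152
grasp_force: 58.7
```

>>> {"name": "carry_out", "arguments": {"steps": [0, 0, 0.001, 0, 0, 0, 0, 0, 0, 0.002, 0, 0, 0, 0, 0, 0, 0.003, 0, 0, 0, 0, 0, 0, 0.004, 0, 0, 0, 0, 0, 0, 0.005, 0, 0, 0, 0, 0, 0, 0.006, 0, 0, 0, 0, 0, 0, 0.007, 0, 0, 0, 0, 0, 0, 0.008, 0, 0, 0, 0, 0, 0, 0.009, 0, 0, 0, 0, 0, 0, 0.01, 0, 0, 0, 0, 0, 0, 0.01, 0, 0, 0, 0, 0, 0, 0.01, 0, 0, 0, 0]}}

```text
time_s: 9.7
eef_pos: [0.5269, 0.0093, 0.1989]
eef_rot: [0.0, 0.898, 0.441, 0.0]
wrist_force: [1.1, -0.5, -4.5]
opening: 0.149
grasp_force: 58.7
```

The inner lid is now at about 56 mm, below the rib tops, still at full weight, so the notches are over the ribs. Continuing.

>>> {"name": "carry_out", "arguments": {"steps": [0, 0, 0.001, 0, 0, 0, 0, 0, 0, 0.0025, 0, 0, 0, 0, 0, 0, 0.004, 0, 0, 0, 0, 0, 0, 0.0055, 0, 0, 0, 0, 0, 0, 0.007, 0, 0, 0, 0, 0, 0, 0.0085, 0, 0, 0, 0, 0, 0, 0.01, 0, 0, 0, 0, 0, 0, 0.011, 0, 0, 0, 0, 0, 0, 0.012, 0, 0, 0, 0, 0, 0, 0.012, 0, 0, 0, 0]}}

```text
time_s: 10.7
eef_pos: [0.5268, 0.0093, 0.1867]
eef_rot: [-0.0, 0.898, 0.441, -0.0]
wrist_force: [0.5, -0.0, -5.2]
opening: 0.148
grasp_force: 58.7
```

>>> {"name": "carry_out", "arguments": {"steps": [0, 0, 0.001, 0, 0, 0, 0, 0, 0, 0.002, 0, 0, 0, 0, 0, 0, 0.003, 0, 0, 0, 0, 0, 0, 0.004, 0, 0, 0, 0, 0, 0, 0.005, 0, 0, 0, 0, 0, 0, 0.006, 0, 0, 0, 0, 0, 0, 0.007, 0, 0, 0, 0, 0, 0, 0.0075, 0, 0, 0, 0, 0, 0, 0.0075, 0, 0, 0, 0]}}

```text
time_s: 11.6
eef_pos: [0.5268, 0.0093, 0.1794]
eef_rot: [-0.0, 0.898, 0.441, -0.0]
wrist_force: [-0.7, 0.4, -3.0]
opening: 0.147
grasp_force: 59.0
```

The force fell to −3 N, so the inner lid is on its ledge. Now the outer lid goes down to the rim.

>>> {"name": "carry_out", "arguments": {"steps": [0, 0, 0.0005, 0, 0, 0, 0, 0, 0, 0.001, 0, 0, 0, 0, 0, 0, 0.0015, 0, 0, 0, 0, 0, 0, 0.002, 0, 0, 0, 0, 0, 0, 0.0025, 0, 0, 0, 0, 0, 0, 0.003, 0, 0, 0, 0, 0, 0, 0.0035, 0, 0, 0, 0, 0, 0, 0.0035, 0, 0, 0, 0]}}

```text
time_s: 12.4
eef_pos: [0.5268, 0.0092, 0.1762]
eef_rot: [-0.0, 0.898, 0.441, -0.0]
wrist_force: [-2.0, -0.0, 1.6]
opening: 0.148
grasp_force: 59.5
```

The outer lid rests on the rim with a light press. Now I'll turn it anticlockwise, keeping its centre fixed.

>>> {"name": "carry_out", "arguments": {"steps": [0, 0, 0, 0, 0, -0.03, 0, 0, -0.0002, 0, 0, 0, -0.09, 0, 0, -0.0003, 0, 0, 0, -0.15, 0, 0, -0.0004, 0, 0, 0, -0.21, 0, -0.0001, -0.0005, 0, 0, 0, -0.27, 0, -0.0001, -0.0006, 0, 0, 0, -0.33, 0, -0.0001, -0.0007, 0, 0, 0, -0.39, 0, -0.0002, -0.0008, 0, 0, 0, -0.45, 0, -0.0002, -0.0009, 0, 0, 0, -0.51, 0, -0.0003, -0.001, 0, 0, 0, -0.57, 0, -0.0004, -0.0011, 0, 0, 0, -0.63, 0, -0.0004, -0.0012, 0, 0, 0, -0.69, 0, -0.0005, -0.0012, 0, 0, 0, -0.75, 0, -0.0006, -0.0013, 0, 0, 0, -0.81, 0, -0.0006, -0.0014, 0, 0, 0, -0.86, 0, -0.0006, -0.0014, 0, 0, 0, -0.88, 0, -0.0006, -0.0014, 0, 0, 0, -0.88, 0]}}

```text
time_s: 14.1
eef_pos: [0.5255, 0.0095, 0.1762]
eef_rot: [0.0, 0.624, 0.781, -0.0]
wrist_force: [-2.4, -1.9, 1.9]
opening: 0.146
grasp_force: 59.7
```

```bash
cat > st.py <<'E'
from h import *
o=ctrl.get_obs();q=o['eef_rot'];Rm=R.from_quat([q[1],q[2],q[3],q[0]]).as_matrix()
print(o['time_s'],o['eef_pos'].round(4),'th',np.degrees(np.arctan2(Rm[1,0],Rm[0,0])).round(2),'F',o['wrist_force'].round(2),'T',o['torque'].round(3),'q6',o['q'][5].round(3))
E
python3 st.py
```

```text
14.1 [0.5255 0.0095 0.1762] th 102.73 F [-2.36 -1.9   1.93] T [-0.167  0.42  -0.057] q6 -0.43
```

>>> {"name": "carry_out", "arguments": {"steps": [0, 0, 0, 0, 0, -0.03, 0, 0, 0, 0, 0, 0, -0.06, 0, 0, 0, 0, 0, 0, -0.09, 0, 0, -0.0002, 0, 0, 0, -0.12, 0, 0, -0.0003, 0, 0, 0, -0.15, 0, 0, -0.0003, 0, 0, 0, -0.17, 0, 0, -0.0003, 0, 0, 0, -0.17, 0, 0, -0.0003, 0, 0, 0, -0.17, 0]}}

```text
time_s: 14.9
eef_pos: [0.5253, 0.0096, 0.1761]
eef_rot: [0.0, 0.556, 0.831, 0.0]
wrist_force: [-0.4, 0.6, 3.8]
opening: 0.149
grasp_force: 60.0
```

```bash
python3 st.py
```

```text
14.9 [0.5253 0.0096 0.1761] th 112.46 F [-0.36  0.61  3.76] T [ 0.148  0.257 -0.078] q6 -0.6
```

>>> {"name": "carry_out", "arguments": {"steps": [0, 0, 0, 0, 0, -0.02, 0, 0, 0, 0, 0, 0, -0.04, 0, 0, 0, 0, 0, 0, -0.06, 0, 0, 0, 0, 0, 0, -0.06, 0, 0, 0, 0, 0, 0, -0.06, 0]}}

```text
time_s: 15.4
eef_pos: [0.5253, 0.0095, 0.1761]
eef_rot: [0.0, 0.53, 0.848, 0.0]
wrist_force: [-1.1, -0.0, 4.4]
opening: 0.154
grasp_force: 60.1
```

```bash
python3 st.py
```

```text
15.4 [0.5253 0.0095 0.1761] th 115.95 F [-1.05 -0.03  4.43] T [ 0.098  0.308 -0.125] q6 -0.661
```

>>> {"name": "carry_out", "arguments": {"steps": [0, 0, 0, 0, 0, -0.02, 0, 0, 0, 0, 0, 0, -0.035, 0, 0, 0, 0, 0, 0, -0.05, 0, 0, 0, 0, 0, 0, -0.05, 0, 0, 0, 0, 0, 0, -0.05, 0]}}

```text
time_s: 15.9
eef_pos: [0.5251, 0.0093, 0.1761]
eef_rot: [0.0, 0.509, 0.861, -0.0]
wrist_force: [-2.1, -0.7, 5.8]
opening: 0.145
grasp_force: 60.3
```

```bash
python3 st.py
```

```text
15.9 [0.5251 0.0093 0.1761] th 118.8 F [-2.12 -0.72  5.82] T [-0.163  0.421 -0.303] q6 -0.711
```

>>> {"name": "carry_out", "arguments": {"steps": [0, 0, 0, 0, 0, -0.02, 0, 0, 0, 0, 0, 0, -0.035, 0, 0, 0, 0, 0, 0, -0.05, 0, 0, 0, 0, 0, 0, -0.05, 0, 0, 0, 0, 0, 0, -0.05, 0]}}

```text
time_s: 16.4
eef_pos: [0.5249, 0.0092, 0.1761]
eef_rot: [-0.0, 0.487, 0.873, -0.0]
wrist_force: [-4.3, -2.8, 7.9]
opening: 0.149
grasp_force: 60.5
```

```bash
python3 st.py
```

```text
16.4 [0.5249 0.0092 0.1761] th 121.65 F [-4.26 -2.83  7.9 ] T [-0.213  0.658 -0.386] q6 -0.761
```

>>> {"name": "carry_out", "arguments": {"steps": [0, 0, -0.0003, 0, 0, -0.015, 0, 0, 0, -0.0005, 0, 0, -0.03, 0, 0, 0, -0.0005, 0, 0, -0.03, 0, 0, 0, -0.0005, 0, 0, -0.03, 0]}}

```text
time_s: 16.8
eef_pos: [0.5248, 0.0097, 0.1761]
eef_rot: [-0.0, 0.474, 0.88, -0.0]
wrist_force: [-2.5, -0.3, 3.3]
opening: 0.151
grasp_force: 59.9
```

```bash
python3 st.py; python3 - <<'E'
from h import *
a=np.ascontiguousarray(ctrl.camera('wrist')[:,:,::-1]);t=np.ascontiguousarray(ctrl.camera('top')[:,:,::-1])
s=np.ascontiguousarray(ctrl.camera('side')[:,:,::-1])
cv2.imwrite('pics/w5.png',a);cv2.imwrite('pics/t5.png',t);cv2.imwrite('pics/s5.png',s)
u,v=proj(cam('side'),(.526,.0085,.08)).astype(int)
cv2.imwrite('pics/c5.png',np.hstack([cv2.resize(a[160:290,180:330],(460,400),interpolation=2),cv2.resize(s[v-40:v+40,u-32:u+32],(320,400),interpolation=2)]))
E
```

```text
16.8 [0.5248 0.0097 0.1761] th 123.35 F [-2.54 -0.28  3.28] T [ 0.171  0.466 -0.324] q6 -0.79
```

View pics/c5.png

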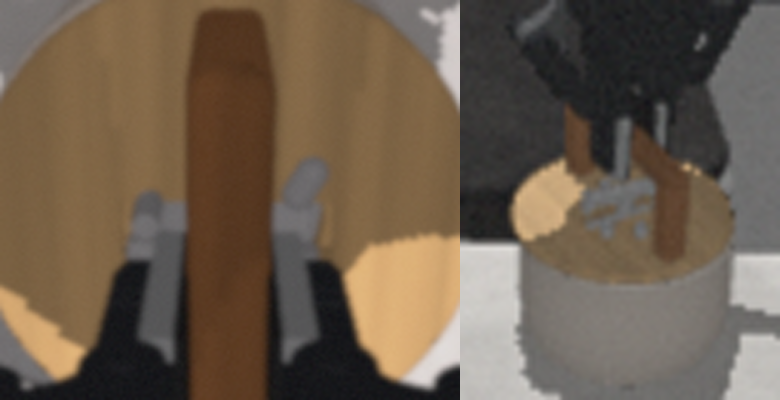

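The side view shows the lid flat on the rim. The wrist view no longer shows the bar end beside the right cleat. The torque has levelled at about −0.35 N m, which suggests the stop. I'll push slightly further to make sure.

>>> {"name": "carry_out", "arguments": {"steps": [0, 0, 0, 0, 0, -0.02, 0, 0, 0, 0, 0, 0, -0.04, 0, 0, 0, 0, 0, 0, -0.05, 0, 0, 0, 0, 0, 0, -0.05, 0]}}

```text
time_s: 17.35
eef_pos: [0.5249, 0.0097, 0.1762]
eef_rot: [-0.0, 0.452, 0.892, 0.0]
wrist_force: [-3.3, 1.5, 1.6]
opening: 0.152
grasp_force: 59.7
```

```bash
python3 st.py
```

```text
17.35 [0.5249 0.0097 0.1762] th 126.23 F [-3.32  1.52  1.61] T [ 0.294  0.49  -0.48 ] q6 -0.84
```

Torque grew while the normal force fell, so it is on the stop. I'll back off about 3.4° to line up bar and slot, then lift a little.

>>> {"name": "carry_out", "arguments": {"steps": [0, 0, 0, 0, 0, 0.02, 0, 0, 0, 0, 0, 0, 0.04, 0, 0, 0, 0, 0, 0, 0.06, 0, 0, 0, 0, 0, 0, 0.06, 0]}}

```text
time_s: 17.75
eef_pos: [0.525, 0.0099, 0.1763]
eef_rot: [-0.0, 0.479, 0.878, 0.0]
wrist_force: [-2.0, 3.7, 0.6]
opening: 0.152
grasp_force: 59.5
```

```bash
python3 st.py
```

```text
17.75 [0.525  0.0099 0.1763] th 122.75 F [-1.98  3.68  0.56] T [0.727 0.368 0.193] q6 -0.779
```

>>> {"name": "carry_out", "arguments": {"steps": [0, 0, -0.001, 0, 0, 0, 0, 0, 0, -0.002, 0, 0, 0, 0, 0, 0, -0.003, 0, 0, 0, 0, 0, 0, -0.004, 0, 0, 0, 0, 0, 0, -0.005, 0, 0, 0, 0, 0, 0, -0.005, 0, 0, 0, 0, 0, 0, -0.005, 0, 0, 0, 0]}}

```text
time_s: 18.45
eef_pos: [0.5251, 0.0095, 0.1815]
eef_rot: [0.0, 0.479, 0.878, -0.0]
wrist_force: [-0.6, -0.0, -2.6]
opening: 0.149
grasp_force: 59.0
```

```bash
python3 st.py
```

```text
18.45 [0.5251 0.0095 0.1815] th 122.77 F [-0.64 -0.01 -2.56] T [ 0.027  0.238 -0.058] q6 -0.78
```

>>> {"name": "carry_out", "arguments": {"steps": [0, 0, -0.001, 0, 0, 0, 0, 0, 0, -0.002, 0, 0, 0, 0, 0, 0, -0.003, 0, 0, 0, 0, 0, 0, -0.004, 0, 0, 0, 0, 0, 0, -0.004, 0, 0, 0, 0, 0, 0, -0.004, 0, 0, 0, 0]}}

```text
time_s: 19.05
eef_pos: [0.5252, 0.0096, 0.1855]
eef_rot: [0.0, 0.479, 0.878, 0.0]
wrist_force: [0.8, -0.3, -2.7]
opening: 0.148
grasp_force: 59.0
```

```bash
python3 st.py
```

```text
19.05 [0.5252 0.0096 0.1855] th 122.77 F [ 0.77 -0.29 -2.73] T [0.067 0.014 0.015] q6 -0.78
```

Past the engagement height and only the outer lid's weight shows, so the bar is in the slot. Continuing.

>>> {"name": "carry_out", "arguments": {"steps": [0, 0, -0.001, 0, 0, 0, 0, 0, 0, -0.0025, 0, 0, 0, 0, 0, 0, -0.004, 0, 0, 0, 0, 0, 0, -0.005, 0, 0, 0, 0, 0, 0, -0.005, 0, 0, 0, 0]}}

```text
time_s: 19.55
eef_pos: [0.5252, 0.0096, 0.1907]
eef_rot: [0.0, 0.479, 0.878, 0.0]
wrist_force: [-0.0, 0.2, -4.0]
opening: 0.147
grasp_force: 59.0
```

```bash
python3 st.py
```

```text
19.55 [0.5252 0.0096 0.1907] th 122.78 F [-0.04  0.17 -4.04] T [ 0.038  0.004 -0.055] q6 -0.78
```

>>> {"name": "carry_out", "arguments": {"steps": [0, 0, 0, 0, 0, 0, 0, 0, 0, 0, 0, 0, 0, 0, 0, 0, 0, 0, 0, 0, 0]}}

```text
time_s: 19.85
eef_pos: [0.5251, 0.0096, 0.1903]
eef_rot: [-0.0, 0.479, 0.878, -0.0]
wrist_force: [-0.7, 0.1, -2.9]
opening: 0.15
grasp_force: 59.0
```

```bash
python3 st.py; python3 - <<'E'
from bench import ctrl
print([ctrl.camera('side') is not None and round(float(ctrl.get_obs()['wrist_force'][2]),2) for _ in range(4)])
E
```

```text
19.85 [0.5251 0.0096 0.1903] th 122.78 F [-0.68  0.07 -2.94] T [-0.033 -0.023 -0.028] q6 -0.78
[-2.83, -2.77, -2.78, -2.76]
```

It settles at −2.8 N, so only the outer lid hangs. Raising it to about 10 cm above the rim.

>>> {"name": "carry_out", "arguments": {"steps": [0, 0, -0.002, 0, 0, 0, 0, 0, 0, -0.005, 0, 0, 0, 0, 0, 0, -0.008, 0, 0, 0, 0, 0, 0, -0.011, 0, 0, 0, 0, 0, 0, -0.015, 0, 0, 0, 0, 0, 0, -0.02, 0, 0, 0, 0, 0, 0, -0.028, 0, 0, 0, 0, 0, 0, -0.038, 0, 0, 0, 0, 0, 0, -0.05, 0, 0, 0, 0, 0, 0, -0.062, 0, 0, 0, 0, 0, 0, -0.073, 0, 0, 0, 0, 0, 0, -0.081, 0, 0, 0, 0, 0, 0, -0.086, 0, 0, 0, 0, 0, 0, -0.086, 0, 0, 0, 0, 0, 0, -0.086, 0, 0, 0, 0, 0, 0, -0.086, 0, 0, 0, 0]}}

```text
time_s: 21.65
eef_pos: [0.5247, 0.0096, 0.2757]
eef_rot: [-0.001, 0.479, 0.878, -0.0]
wrist_force: [-0.1, -0.3, -2.9]
opening: 0.149
grasp_force: 59.1
```

```bash
python3 st.py; python3 - <<'E'
from h import *
s=np.ascontiguousarray(ctrl.camera('side')[:,:,::-1]);cv2.imwrite('pics/s6.png',s)
u,v=proj(cam('side'),(.526,.0085,.1)).astype(int)
cv2.imwrite('pics/c6.png',cv2.resize(s[max(v-60,0):v+70,u-70:u+70],None,fx=4.3,fy=4.3,interpolation=2))
E
```

```text
21.65 [0.5247 0.0096 0.2757] th 122.77 F [-0.14 -0.29 -2.91] T [ 0.031 -0.045  0.039] q6 -0.78
```

View pics/c6.png

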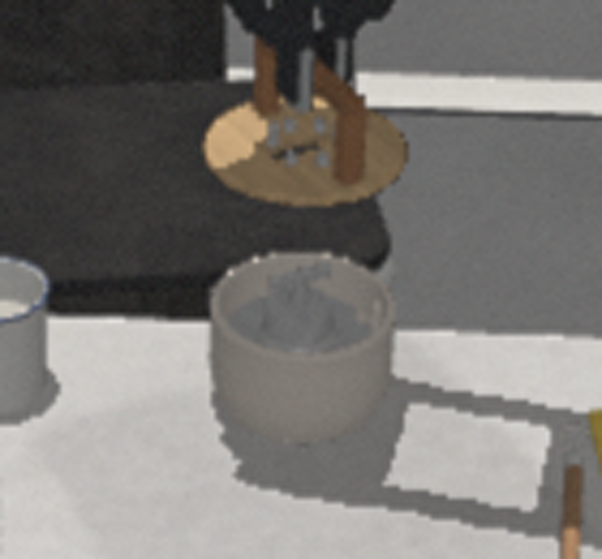

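The picture shows the outer lid held level at (305,150), well above the crock. The inner lid stays inside with its cross-bar at (300,272).

```bash
python3 -c "
from bench import ctrl
print(ctrl.hand_in())"
```

```text
the job is handed in; nothing more can be done
None
```

The job is handed in, but the hand-in returned no verdict: the inner lid is seated in the crock, and the gripper holds the outer lid level about 10 cm above the rim.

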